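# Pack the microscope parts caddy

### The job

Pack the grey pocketed caddy with the microscope's parts. First slide the stop collar off the free end of the bar and put it in the middle of the steel dish; then slide the two square blocks off and stand each in the oblong caddy pocket of its own size, and also stand the two long objectives upright, nose up, one in each of the caddy's two square pockets (any time, either way round). Set everything down rather than dropping it, and leave the short objective and the eyepiece standing where they are.

Things in the scene. Friction and masses are not known exactly. Their poses are not given: they have to be found in the camera images.
- stand: Fixed stand with a level steel bar, 10 mm thick, its axis 130 mm up. Origin on the table under the bar's middle; the bar runs along x from -90 mm (free end, towards the robot) to +90 mm (post 22 x 36 mm, 150 mm high). Base plate 70 mm wide, 12 mm high under x = -30 to 120 mm. On the bar: the collar outermost, then the two blocks in either order, 20 mm or more between them.
- collar: Stop collar, slack on the bar: steel octagon, 30 mm over flats, 20 mm long, flat foot 24 mm wide below, black knob (10 mm wide, 8 mm high) on its top at 34 mm. Origin: centre of the foot's underside, z up, x along the bar; bore (16 mm) centre at 19 mm, hanging 3 mm below the bar's axis: lift it 3 mm to slide it off freely. Grip its flat sides, 30 mm apart along y. 70 g.
- block_big: Big square aluminium block on the bar, 52 x 52 mm, 20 mm thick along the bar. Origin: centre of its underside, x along the bore, z up. Bore (18 mm) centre at 30 mm height, hanging 4 mm below the bar's axis: lift it 4 mm to slide it freely. Grip its flat sides, 52 mm apart along y. Stands on its lower edge. 90 g.
- block_small: Small square aluminium block on the bar, 38 x 38 mm, 20 mm thick along the bar. Origin: centre of its underside, x along the bore, z up. Bore (18 mm) centre at 23 mm height, hanging 4 mm below the bar's axis: lift it 4 mm to slide it freely. Grip its flat sides, 38 mm apart along y. Stands on its lower edge. 50 g.
- objective_a: Long microscope objective standing nose up on the table: bright steel, 56 mm high, straight barrel 27 mm in diameter from 4 to 40 mm height, then a cone to a nose of 16 mm; foot 22 mm in diameter. Origin at the centre of its underside. 100 g.
- objective_b: The second long objective, the same as objective_a.
- short_objective: Look-alike, to be left: a short objective of the same steel and diameter (27 mm) but only 30 mm high. Origin at the centre of its underside.
- eyepiece: Look-alike, to be left: a steel eyepiece, 50 mm high with a flat top, lower tube 23 mm and upper part 32 mm in diameter with a black grip band. Origin at the centre of its underside.
- caddy: Fixed grey slab, 160 (x) by 124 mm (y), 12 mm high; pockets 8 mm deep, floors 4 mm up. Origin: centre of underside, x away from the robot. Pockets at (x, y), size along x by y, mm: big block (50, 0), 44 x 72; small block (2, 0), 44 x 58; objectives (-49, 30) and (-49, -30), 50 x 50 each. Blocks stand with their thickness along the caddy's x, width along y.
- dish: Fixed shallow round steel dish for the collar, open above, 94 mm across the rim, 12 mm high, inner floor 3 mm above the table and 74 mm across. Origin at the centre of its underside. (A closed round box with a lid, 28 mm high and of similar width, is a bystander.)

How it is judged:
By the outcome, as a careful person would: the job done as asked, in the order asked, and still so for the second after the job is handed in, with the robot touching nothing.
It also fails if it takes over 144 s, if anything falls off the work surface, if the arm or the gripper's body presses on something with over 40 N, if the wrist force passes 120 N, or if a joint passes its speed limit or range.

### The arm

A 6-joint arm with a two-finger parallel gripper is mounted at the origin on the work surface. World frame = base frame: x ahead of the robot, y to its left, z up, the work surface at z = 0. Lengths are in m, angles in rad, forces in N, time in s.
With the tool pointing down it reaches from about 0.375 to 0.925 m from the base axis. Payload 5.7 kg.
Tool frame: the origin (TCP) lies midway between the tips of the shut fingers; the grasp point (between the pads) lies 19 mm behind it; z points along the fingers, x is the direction in which the jaws open and shut, and the axes are right-handed (so a half turn about z gives the same grasp; the last joint's range is limited). The gripper opens to 88 mm and grips with 3 to 60 N. Pads are 20 mm wide; open, the fingers measure 115 mm over their backs; the gripper's body (75 mm by 178 mm) begins 61 mm behind the grasp point.
Start: joints at [1.079, 0.359, 1.51, -0, 1.272, -0.115], TCP at [0.221, 0.558, 0.223] pointing down, gripper open.
Joint ranges: [-2.97, 2.97], [-1.01, 2.36], [0.21, 2.38], [-0.96, 4.11], [0.2, 2.71], [-2.98, 2.98]. Speed limits (rad/s): [2.39, 2.39, 3.14, 3.14, 3.14, 3.14].

### API

Orientations are given as a unit quaternion [x, y, z, w].
In Python, from bench import move_ptp, servo_line, goto_joints, move_gripper, sleep, inverse_kinematics, capture, PlanningError, close_job, spot_in, silhouettes, current_clock, current_joint_pos, current_qvel, current_joint_torque, current_position, current_orientation, current_force, current_torque, current_finger_gap gives the robot as it stands. Calls block until the motion is done:
- move_ptp(position, orientation): joint-space move of the TCP to a pose.
- servo_line(position, orientation=None, rate=0.15, contact_N=None): straight line of the TCP; orientation=None keeps the orientation; rate is the mean speed in m/s. With contact_N (N) it stops when the force on the tool has changed by that much, and returns True; else False.
- goto_joints(angles): joint-space move.
- move_gripper(opening): finger opening in m; the grip force is fixed at half the most; returns when the fingers have stopped.
- sleep(seconds).
- inverse_kinematics(position, orientation): joint angles nearest the present ones, or None.
- capture(name): name is "scene" or "top"; returns a dict with "image" (420x560x3 uint8, blue, green, red), "range_z" (420x560 float32, m along the optical axis (not along the pixel's ray), 0 where there is no reading), "intrinsics" (3x3 intrinsics, pixels), "R" (3x3) and "t" (3): a world point X has camera coordinates R X + t. Camera axes: x right, y down, z forward; pixel columns grow to the right and rows downward; lengths in m; the calibration is good to about 2 mm. A picture is of the moment at which its call begins.
A pose or a line that the arm cannot do raises PlanningError and nothing moves.
- close_job(): hands the job in, once; it reports no verdict.
Trained networks look in the newest picture that a camera, given by its name, has taken for a name from the list of things; names that differ only in an ending like _2 or _b are one class to them, and where a whole thing is asked for, a point or a joint stands for the part that bears it (a point fixed in the world has none). Each returns a list of dicts, best first, with "conf" (0 to 1); they miss things now and then, are a little off and sometimes report something else, mostly with a low value. They report only what shows in the picture. A call takes as long as a camera call.
- spot_in(camera, query): "xy" ([column, row] in pixels, amid what is visible of it).
- silhouettes(camera, query): "region" (420x560 bool, what is visible of it) and "xy" ([column, row] in pixels, amid what is visible of it).
Readings, each from a call of its own:
- current_clock(): time.
- current_joint_pos(): joint angles.
- current_qvel(): joint speeds.
- current_joint_torque(): joint torques, N m.
- current_position(): TCP position.
- current_orientation(): TCP orientation.
- current_force(): force on the tool from outside, world axes, zero at the start.
- current_torque(): the same for the moment, N m.
- current_finger_gap(): finger opening in m.
Only numpy, scipy, OpenCV 4.12 (cv2) and the standard library are available. Lean on these libraries where they do the work, as an engineer would, in place of code of your own. Each camera call takes 0.05 s, during which the arm holds its last target.

## Working session

There is one attempt and no reset: what is moved stays moved. The work goes in short steps, each a Python script; the robot and the scene stay as the last script left them, time stands still between calls to the robot, and variables do not carry over. Pictures are saved under pics/ and viewed, and the job is handed in when it is done.

```bash
ls; mkdir -p pics
python3 - <<'E'
from bench import *
import cv2,numpy as np
for c in ("scene","top"):
    d=capture(c); cv2.imwrite(f"pics/{c}0.png",d["image"]); np.savez(f"{c}0.npz",**d)
    print(c,d["intrinsics"].tolist(),(-d["R"].T@d["t"]).round(3),d["R"].round(3).tolist())
print(current_clock(),current_orientation())
E
```

```text
pics
scene [[516.2722223530777, 0.0, 278.3568855850812], [0.0, 516.2722223530777, 211.64493061956162], [0.0, 0.0, 1.0]] [1.169 0.177 0.969] [[-0.223, 0.975, -0.016], [0.788, 0.171, -0.591], [-0.574, -0.145, -0.806]]
top [[504.1396453184099, 0.0, 273.416368256984], [0.0, 504.1396453184099, 199.5237439057226], [0.0, 0.0, 1.0]] [0.356 0.01  1.195] [[-0.011, -1.0, 0.013], [-0.988, 0.009, -0.152], [0.152, -0.015, -0.988]]
0.1 [ 8.27032193e-01  5.62153943e-01 -7.38602398e-04  3.88223298e-04]
```

View pics/scene0.png

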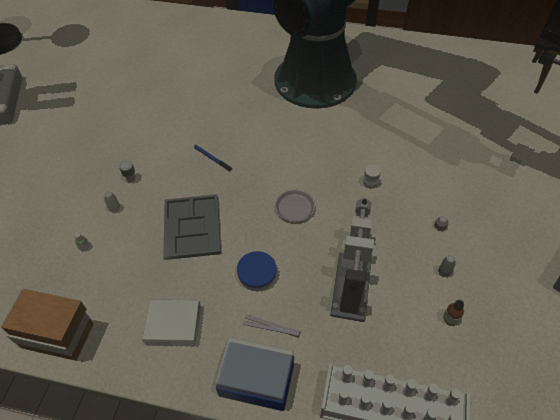

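View pics/top0.png

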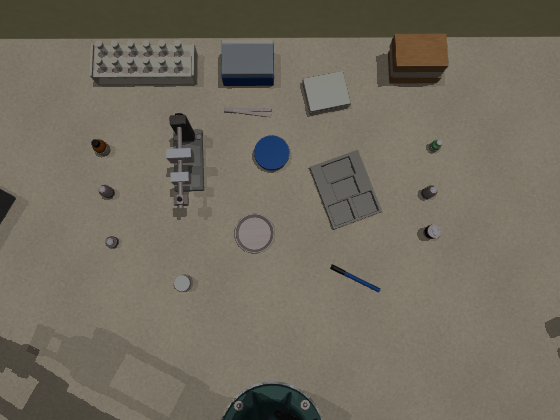

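The stand is at the upper left of the top view (180,165), the dish at (254,233), the caddy at (345,190) and the objective candidates at (106,191), (112,242), (429,192), (432,232). Next I'll use depth to get heights and positions.

```bash
cat > h.py <<'E'
from bench import *
import cv2,numpy as np
def cloud(d):
    K=d["intrinsics"];z=d["range_z"];v,u=np.mgrid[0:z.shape[0],0:z.shape[1]]
    P=np.stack([(u-K[0,2])/K[0,0]*z,(v-K[1,2])/K[1,1]*z,z],-1)
    W=(P-d["t"])@d["R"]; W[z<=0]=np.nan
    return W
E
python3 - <<'E'
from h import *
for c in ("scene","top"):
    d=dict(np.load(f"{c}0.npz")); W=cloud(d)
    capture(c)
    m=np.abs(W[...,2])<.006
    print(c,"table z",np.nanmedian(W[...,2][m]))
    for q in ("objective_a","short_objective","eyepiece","dish","caddy","collar","block_big","block_small","stand"):
        for r in silhouettes(c,q)[:3]:
            P=W[r["region"]]; P=P[~np.isnan(P[:,0])]
            if len(P)==0: continue
            hz=np.percentile(P[:,2],95); T=P[P[:,2]>hz-.006]
            print(q,round(r["conf"],2),np.round(r["xy"]),len(P),"med",np.median(P,0).round(3),"ztop",hz.round(3),"top",T.mean(0).round(3), "ext",(np.percentile(P,98,0)-np.percentile(P,2,0)).round(3))
E
python3 - <<'E'
import cv2
a=cv2.imread('pics/top0.png');b=cv2.imread('pics/scene0.png')
cv2.imwrite('pics/c1.png',cv2.resize(a[100:220,80:240],None,fx=5,fy=5,interpolation=cv2.INTER_CUBIC))
cv2.imwrite('pics/c2.png',cv2.resize(b[150:330,320:480],None,fx=3.3,fy=3.3,interpolation=cv2.INTER_CUBIC))
E
```

```text
scene table z -0.000940496856507311
objective_a 0.7 [113. 203.] 211 med [ 0.558 -0.371  0.036] ztop 0.055 top [ 0.554 -0.375  0.054] ext [0.02  0.022 0.05 ]
short_objective 0.61 [443. 223.] 109 med [0.449 0.367 0.022] ztop 0.031 top [0.445 0.368 0.029] ext [0.018 0.02  0.024]
short_objective 0.49 [111. 203.] 233 med [ 0.558 -0.371  0.036] ztop 0.056 top [ 0.553 -0.375  0.054] ext [0.041 0.028 0.059]
eyepiece 0.59 [126. 170.] 234 med [ 0.465 -0.371  0.044] ztop 0.051 top [ 0.46  -0.374  0.049] ext [0.028 0.03  0.048]
eyepiece 0.5 [110. 201.] 233 med [ 0.558 -0.371  0.036] ztop 0.056 top [ 0.553 -0.375  0.054] ext [0.042 0.045 0.057]
dish 0.92 [298. 208.] 1024 med [0.456 0.037 0.003] ztop 0.012 top [0.451 0.038 0.01 ] ext [0.084 0.084 0.015]
caddy 0.94 [190. 226.] 3323 med [ 0.569 -0.181  0.007] ztop 0.013 top [ 0.575 -0.178  0.011] ext [0.168 0.142 0.015]
caddy 0.66 [111. 203.] 190 med [ 0.559 -0.371  0.034] ztop 0.055 top [ 0.556 -0.374  0.053] ext [0.018 0.02  0.052]
collar 0.48 [361. 204.] 184 med [0.528 0.189 0.136] ztop 0.148 top [0.525 0.19  0.146] ext [0.02  0.028 0.035]
block_
[... 1052 characters left out ...]
xt [0.082 0.084 0.016]
caddy 0.86 [347. 186.] 3426 med [ 0.562 -0.18   0.007] ztop 0.015 top [ 0.57  -0.176  0.012] ext [0.16  0.14  0.016]
caddy 0.74 [180. 199.] 150 med [0.52  0.189 0.139] ztop 0.15 top [0.522 0.192 0.148] ext [0.02  0.029 0.037]
collar 0.56 [181. 198.] 160 med [0.52  0.189 0.138] ztop 0.149 top [0.522 0.192 0.148] ext [0.02  0.028 0.034]
block_big 0.55 [182. 155.] 351 med [0.615 0.194 0.147] ztop 0.151 top [0.619 0.197 0.148] ext [0.019 0.052 0.054]
block_small 0.73 [177. 175.] 187 med [0.568 0.194 0.141] ztop 0.145 top [0.569 0.194 0.142] ext [0.02  0.037 0.023]
stand 0.68 [190. 150.] 1646 med [0.654 0.189 0.014] ztop 0.149 top [0.691 0.197 0.149] ext [0.164 0.066 0.144]
```

Candidate a is 57 mm tall at about (0.552,-0.374) and b at (0.558,0.381), the short objective is 31 mm, and the eyepiece is 51 mm. Order on the bar from the free end is collar, small, big. Now the finer fits.

```bash
cat > fit.py <<'E'
from h import *
def box(W,x0,x1,y0,y1,z0,z1):
    m=(W[...,0]>x0)&(W[...,0]<x1)&(W[...,1]>y0)&(W[...,1]<y1)&(W[...,2]>z0)&(W[...,2]<z1); return W[m]
def rect(P):
    (c,s,a)=cv2.minAreaRect((P[:,:2]*1000).astype(np.float32)); return np.round(c,1),np.round(s,1),round(a,1)
E
python3 - <<'E'
from fit import *
from scipy.optimize import least_squares
for c in ("scene","top"):
    W=cloud(dict(np.load(f"{c}0.npz")))
    print(c)
    print(" caddy",rect(box(W,.46,.67,-.29,-.08,.009,.02)))
    D=box(W,.38,.53,-.04,.12,.008,.02)
    r=least_squares(lambda p:np.hypot(D[:,0]-p[0],D[:,1]-p[1])-p[2],[.455,.04,.044],loss='soft_l1',f_scale=.002)
    print(" dish",r.x.round(4),len(D),"circle",cv2.minEnclosingCircle((D[:,:2]*1000).astype(np.float32)))
    for n,b in dict(oa=(.52,.59,-.41,-.34,.051,.062),ob=(.52,.59,.34,.41,.051,.062),oaB=(.52,.59,-.41,-.34,.01,.04)).items():
        P=box(W,*b);print(" ",n,len(P),P.mean(0).round(4) if len(P) else None)
    for n,b in dict(big=(.59,.65,.15,.24,.144,.16),small=(.55,.59,.15,.24,.137,.146),col=(.50,.545,.16,.22,.137,.16),post=(.66,.74,.15,.24,.145,.16),plate=(.55,.8,.14,.26,.009,.017)).items():
        P=box(W,*b); print(" ",n,len(P),P.mean(0).round(4),rect(P), "x",(P[:,0].min().round(3),P[:,0].max().round(3)))
    P=box(W,.45,.68,.17,.22,.131,.14);P=P[(P[:,0]<.505)|((P[:,0]>.537)&(P[:,0]<.555))|((P[:,0]>.583)&(P[:,0]<.6))|((P[:,0]>.635)&(P[:,0]<.66))]
    print(" bar",len(P),np.polyfit(P[:,0],P[:,1],1),P.min(0).round(4),P.mean(0).round(4))
E
```

```text
scene
 caddy (array([ 563.5, -181.6]), array([163.2, 124.5]), 19.3)
 dish [0.4609 0.037  0.0443] 193 circle ((460.3009338378906, 36.532371520996094), 48.103858947753906)
  oa 48 [ 0.553  -0.3755  0.0542]
  ob 60 [0.5617 0.382  0.0544]
  oaB 109 [ 0.5587 -0.3705  0.0247]
  big 263 [0.6207 0.1942 0.147 ] (array([620.1, 194. ]), array([22.3, 51.8]), 2.9) x (np.float64(0.609), np.float64(0.632))
  small 177 [0.5711 0.1921 0.1401] (array([572.4, 192.6]), array([29.7, 37.2]), 9.0) x (np.float64(0.558), np.float64(0.588))
  col 85 [0.524  0.1899 0.1423] (array([522.4, 190.7]), array([23.5, 21.4]), 85.1) x (np.float64(0.512), np.float64(0.534))
  post 216 [0.6944 0.1967 0.1488] (array([693.1, 196.7]), array([24. , 34.7]), 6.1) x (np.float64(0.681), np.float64(0.706))
  plate 973 [0.6467 0.191  0.0117] (array([639. , 194.7]), array([150.8,  69.4]), 2.1) x (np.float64(0.565), np.float64(0.715))
 bar 114 [0.03819333 0.17030168] [0.5031 0.1854 0.131 ] [0.6024 0.1933 0.1336]
top
 caddy (array([ 554. , -153.8]), array([160.4, 180.8]), 19.1)
 dish [0.4596 0.0388 0.0437] 240 circle ((459.6849060058594, 38.86970520019531), 46.560081481933594)
  oa 50 [ 0.5508 -0.3737  0.0558]
  ob 55 [0.5588 0.383  0.0556]
  oaB 56 [ 0.5468 -0.3663  0.0261]
  big 231 [0.6195 0.1964 0.1481] (array([619.6, 196.4]), array([20.4, 51.4]), 2.3) x (np.float64(0.609), np.float64(0.63))
  small 171 [0.5699 0.1939 0.1412] (array([572.8, 193.6]), array([27.3, 36.7]), 0.6) x (np.float64(0.559), np.float64(0.586))
  col 102 [0.5207 0.1913 0.1421] (array([521.1, 191.3]), array([20.4, 27. ]), 4.5) x (np.float64(0.511), np.float64(0.532))
  post 166 [0.6923 0.1977 0.1494] (array([692.2, 197.5]), array([34.5, 22.1]), 90.0) x (np.float64(0.681), np.float64(0.703))
  plate 853 [0.6295 0.1859 0.0123] (array([636.7, 195.9]), array([150. ,  70.2]), 2.4) x (np.float64(0.561), np.float64(0.713))
 bar 112 [0.03514768 0.17384977] [0.5026 0.1888 0.1312] [0.5939 0.1947 0.1344]
```

View pics/c1.png

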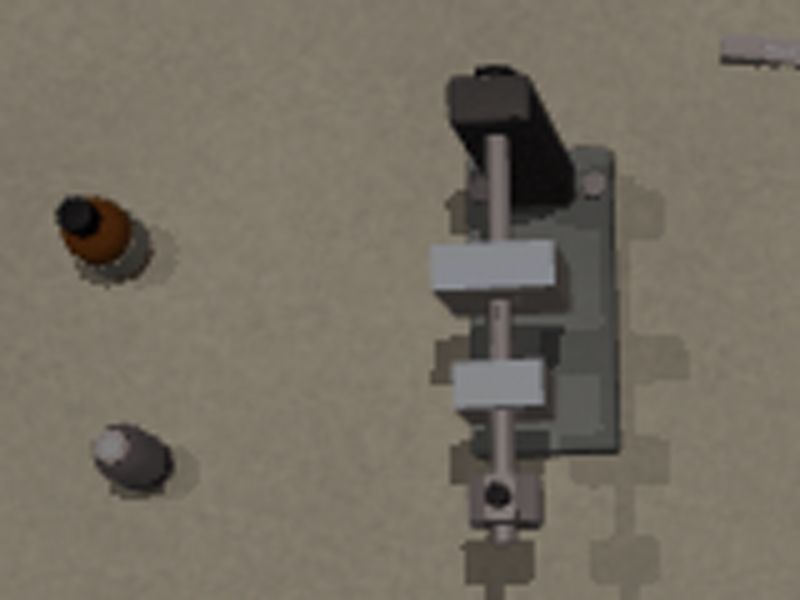

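View pics/c2.png

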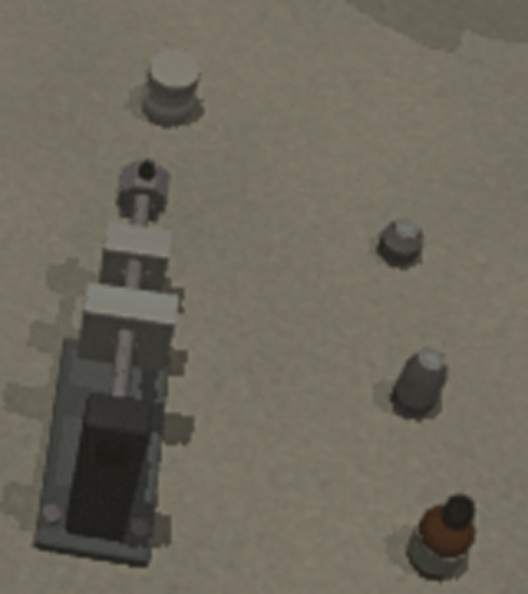

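```bash
cat >> fit.py <<'E'
from scipy.spatial.transform import Rotation as Ro
def q(deg):
    a=np.radians(deg);x=np.array([np.cos(a),np.sin(a),0]);z=np.array([0,0,-1.]);
    return Ro.from_matrix(np.stack([x,np.cross(z,x),z],1)).as_quat()
SY=2.2
def bar(x,z,off=0): return np.array([x,.1955+.0382*(x-.638)+off,z])
def log(*a): print(*a,"t",round(current_clock(),1),"F",np.round(current_force(),1),"p",np.round(current_position(),4),"gap",round(current_finger_gap(),4))
E
python3 - <<'E'
from fit import *
d=dict(np.load("top0.npz"));W=cloud(d)
P=box(W,.46,.67,-.29,-.08,.009,.02)
l=np.array([.5635,-.1816]);P=P[np.hypot(*(P[:,:2]-l).T)<.106];print(rect(P))
for n,p in dict(collar=(.522,.191,.15),dish=(.46,.038,.1),oa=(.552,-.3745,.1),ob=(.560,.3825,.1),cad=(.5635,-.18,.1),cadfar=(.61,-.17,.1)).items():
    for a in (92.2,-87.8,109.3,-70.7,19,-161):
        j=inverse_kinematics(np.array(p),q(a)); print(n,a,None if j is None else np.round(j,2))
E
```

```text
(array([ 563.3, -179.6]), array([160.4, 125.1]), 19.4)
collar 92.2 [ 0.23  0.37  1.69 -0.    1.08 -1.38]
collar -87.8 [ 0.23  0.37  1.69 -0.    1.08  1.76]
collar 109.3 [ 0.23  0.37  1.69 -0.    1.08 -1.68]
collar -70.7 [ 0.23  0.37  1.69 -0.    1.08  1.46]
collar 19 [ 0.23  0.37  1.69 -0.    1.08 -0.11]
collar -161 None
dish 92.2 [-0.07  0.33  1.94 -0.    0.87 -1.68]
dish -87.8 [-0.07  0.33  1.94 -0.    0.87  1.46]
dish 109.3 [-0.07  0.33  1.94 -0.    0.87 -1.98]
dish -70.7 [-0.07  0.33  1.94 -0.    0.87  1.17]
dish 19 [-0.07  0.33  1.94 -0.    0.87 -0.4 ]
dish -161 [-0.07  0.33  1.94 -0.    0.87  2.74]
oa 92.2 [-0.7   0.57  1.48 -0.    1.09 -2.31]
oa -87.8 [-0.7   0.57  1.48 -0.    1.09  0.83]
oa 109.3 [-0.7   0.57  1.48 -0.    1.09 -2.61]
oa -70.7 [-0.7   0.57  1.48 -0.    1.09  0.53]
oa 19 [-0.7   0.57  1.48 -0.    1.09 -1.03]
oa -161 [-0.7   0.57  1.48 -0.    1.09  2.11]
ob 92.2 [ 0.5   0.58  1.45 -0.    1.11 -1.11]
ob -87.8 [ 0.5   0.58  1.45 -0.    1.11  2.03]
ob 109.3 [ 0.5   0.58  1.45 -0.    1.11 -1.41]
ob -70.7 [ 0.5   0.58  1.45 -0.    1.11  1.73]
ob 19 [ 0.5   0.58  1.45 -0.    1.11  0.17]
ob -161 [ 0.5   0.58  1.45 -0.    1.11 -2.98]
cad 92.2 [-0.43  0.48  1.66 -0.    1.   -2.04]
cad -87.8 [-0.43  0.48  1.66 -0.    1.    1.11]
cad 109.3 [-0.43  0.48  1.66 -0.    1.   -2.33]
cad -70.7 [-0.43  0.48  1.66 -0.    1.    0.81]
cad 19 [-0.43  0.48  1.66 -0.    1.   -0.76]
cad -161 [-0.43  0.48  1.66 -0.    1.    2.38]
cadfar 92.2 [-0.38  0.53  1.56 -0.    1.05 -1.99]
cadfar -87.8 [-0.38  0.53  1.56 -0.    1.05  1.15]
cadfar 109.3 [-0.38  0.53  1.56 -0.    1.05 -2.29]
cadfar -70.7 [-0.38  0.53  1.56 -0.    1.05  0.85]
cadfar 19 [-0.38  0.53  1.56 -0.    1.05 -0.71]
cadfar -161 [-0.38  0.53  1.56 -0.    1.05  2.43]
```

Run:
```python
from fit import *
Q=q(SY-90)
move_gripper(.06)
move_ptp(bar(.522,.21),Q); log("above")
print("contact",servo_line(bar(.522,.113),Q,rate=.1,contact_N=8)); log("at")
move_gripper(0.0); log("gripped")
servo_line(bar(.522,.116),Q,rate=.03); log("lift")
d=capture("scene");cv2.imwrite("pics/s1.png",cv2.resize(d["image"][130:330,280:440],None,fx=3,fy=3))
```

```text
above t 3.5 F [0.1 0.5 0.1] p [0.5218 0.1916 0.21  ] gap 0.06
contact False
at t 4.6 F [-0.3 -0.3 -0.1] p [0.5225 0.1912 0.1136] gap 0.06
gripped t 5.2 F [0.2 0.5 0.9] p [0.5221 0.1911 0.1132] gap 0.03
lift t 5.4 F [-0.3  0.7 -1.3] p [0.5221 0.1911 0.1161] gap 0.0296
```

View pics/s1.png

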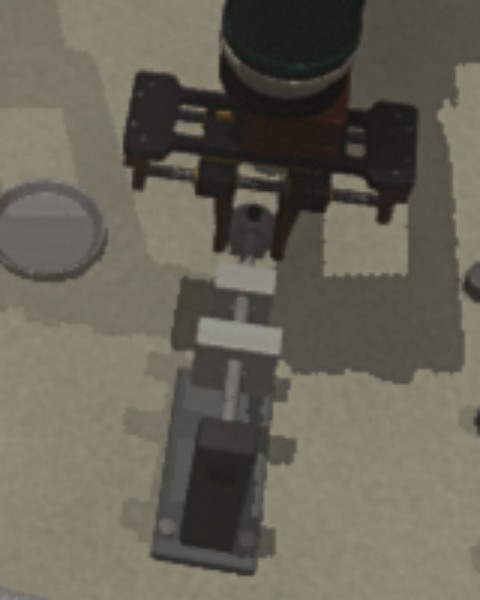

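The fingers hold the collar, knob between them (about (253,215) in the crop), with a gap of 30 mm. Next: slide it off and place it.

Run:
```python
from fit import *
Q=q(SY-90)
print("contact",servo_line(bar(.460,.116),Q,rate=.04,contact_N=6)); log("slid")
servo_line(bar(.460,.19),Q,rate=.15); log("up")
D=np.array([.460,.038])
move_ptp([*D,.12],Q); log("over dish")
servo_line([*D,.03],Q,rate=.12)
print("contact",servo_line([*D,.006],Q,rate=.02,contact_N=2.5)); log("down")
d=capture("scene");cv2.imwrite("pics/s2.png",cv2.resize(d["image"][100:300,200:440],None,fx=3,fy=3))
```

```text
contact False
slid t 7.2 F [-0.1  0.1 -1.6] p [0.4603 0.1887 0.116 ] gap 0.0295
up t 7.8 F [ 0.1 -0.4 -1.2] p [0.4596 0.1886 0.1896] gap 0.0296
over dish t 8.5 F [0.8 0.3 0.3] p [0.4599 0.0384 0.1197] gap 0.0295
contact True
down t 10.4 F [-1.   0.1  5.4] p [0.4599 0.038  0.0082] gap 0.0298
```

View pics/s2.png

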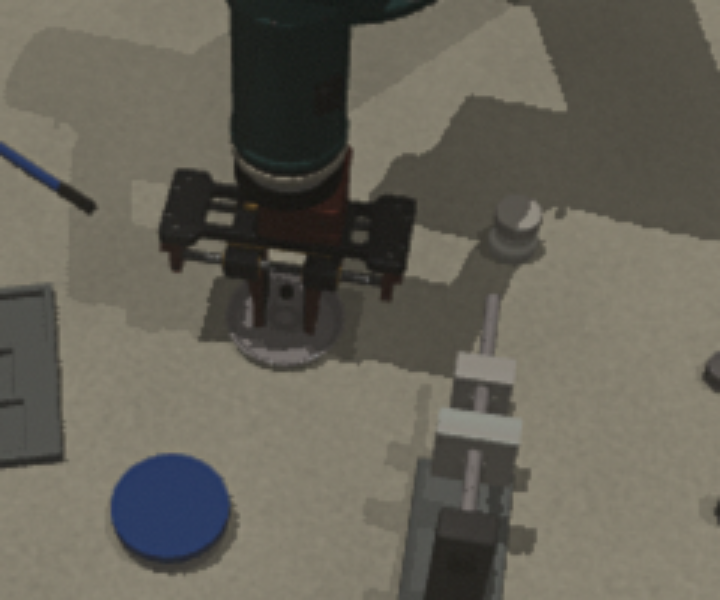

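Contact came at TCP 8.2 mm against an expected 8, with the collar in the dish around (288,300). Release it, then take the small block.

Run:
```python
from fit import *
Q=q(SY-90)
move_gripper(.042); log("released")
D=np.array([.460,.038])
servo_line([*D,.13],Q,rate=.1)
d=capture("top");cv2.imwrite("pics/t3a.png",cv2.resize(d["image"][130:290,150:330],None,fx=4,fy=4))
move_gripper(.06)
move_ptp([.46,.12,.22],Q)
move_ptp(bar(.5708,.22),Q)
print("contact",servo_line(bar(.5708,.117),Q,rate=.1,contact_N=8)); log("at")
move_gripper(0.0); log("gripped")
servo_line(bar(.5708,.121),Q,rate=.03); log("lift")
print("contact",servo_line(bar(.465,.121),Q,rate=.05,contact_N=6)); log("slid")
d=capture("scene");cv2.imwrite("pics/s3.png",cv2.resize(d["image"][100:300,200:440],None,fx=3,fy=3))
```

```text
released t 10.9 F [-0.1  0.1  0.4] p [0.4592 0.0381 0.0077] gap 0.0417
contact False
at t 15.1 F [-0.1  0.3 -0.2] p [0.5714 0.1931 0.1177] gap 0.0602
gripped t 15.6 F [-0.7 -0.3  1. ] p [0.571  0.193  0.1173] gap 0.0376
lift t 15.9 F [ 0.4  0.9 -1.2] p [0.5709 0.193  0.1212] gap 0.0379
contact False
slid t 18.2 F [0.6 0.1 0.1] p [0.4652 0.1889 0.121 ] gap 0.0377
```

View pics/s3.png

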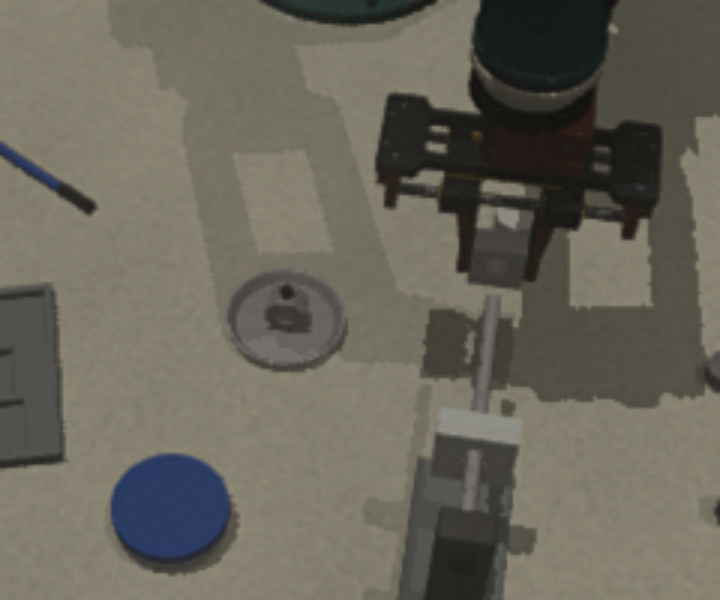

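View pics/t3a.png

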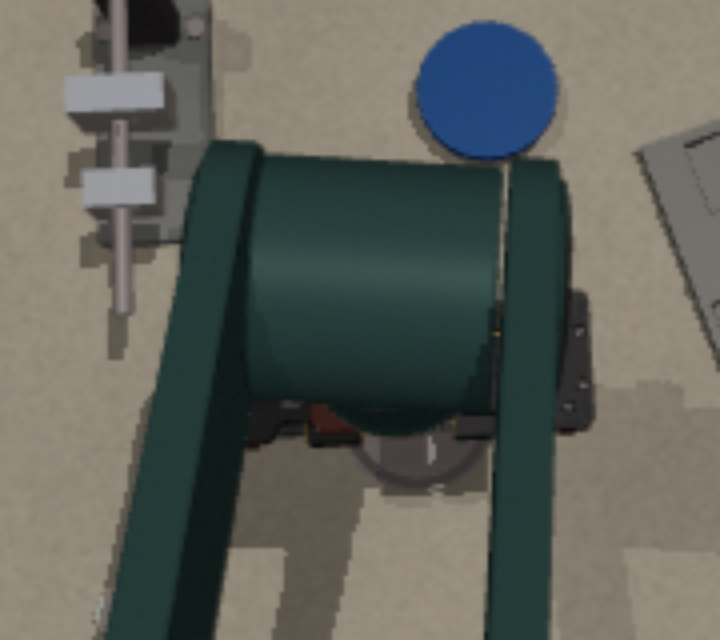

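The collar stands upright in the dish (287,315) and the small block is off the bar, level in the jaws. Next I'll place it.

```bash
cat >> fit.py <<'E'
CY=19.35
def cad(x,y,z): 
    a=np.radians(CY); return np.array([.5634+x*np.cos(a)-y*np.sin(a),-.1806+x*np.sin(a)+y*np.cos(a),z])
QC=q(CY-90)
def place(x,y,ztouch,opening):
    move_ptp(cad(x,y,.14),QC)
    servo_line(cad(x,y,ztouch+.022),QC,rate=.12)
    sleep(.2)
    print("contact",servo_line(cad(x,y,ztouch-.002),QC,rate=.02,contact_N=2.5)); log("down")
    move_gripper(opening); log("released")
    servo_line(cad(x,y,.15),QC,rate=.1)
E
python3 - <<'E'
from fit import *
Q=q(SY-90)
servo_line(bar(.465,.18),Q,rate=.12)
place(.002,0,.018,.050)
Q=q(SY-90)
move_gripper(.075)
move_ptp([.5,.0,.22],Q)
move_ptp(bar(.620,.23),Q)
d=capture("scene");cv2.imwrite("pics/s4.png",d["image"])
E
```

```text
contact True
down t 22.4 F [-0.6 -0.5  4.5] p [ 0.5651 -0.1798  0.0184] gap 0.0376
released t 22.9 F [ 0.  -0.2  0.3] p [ 0.5643 -0.1795  0.0176] gap 0.0502
```

View pics/s4.png

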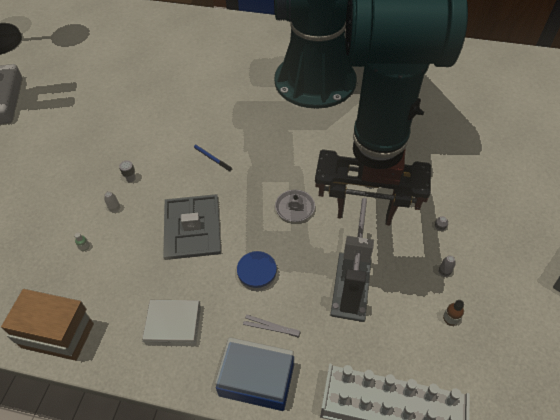

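The small block stands in its pocket at (190,220). Next is the big block.

Run:
```python
from fit import *
Q=q(SY-90); X=.6200
print("contact",servo_line(bar(X,.113),Q,rate=.1,contact_N=8)); log("at")
move_gripper(0.0); log("gripped")
servo_line(bar(X,.117),Q,rate=.03); log("lift")
print("contact",servo_line(bar(.465,.117),Q,rate=.06,contact_N=6)); log("slid")
servo_line(bar(.465,.19),Q,rate=.12)
move_ptp(cad(.05,0,.14),QC)
d=capture("scene");cv2.imwrite("pics/s5.png",cv2.resize(d["image"][100:300,120:440],None,fx=2.4,fy=2.4))
```

```text
contact False
at t 28.1 F [ 1.   0.6 -0. ] p [0.6206 0.1949 0.1138] gap 0.0751
gripped t 28.6 F [ 0.2 -0.3  0.9] p [0.6202 0.1948 0.1133] gap 0.0517
lift t 28.8 F [-0.1  0.3 -1.1] p [0.62   0.1948 0.1171] gap 0.052
contact False
slid t 31.6 F [-0.4  0.4 -1.5] p [0.4652 0.1889 0.117 ] gap 0.0519
```

View pics/s5.png

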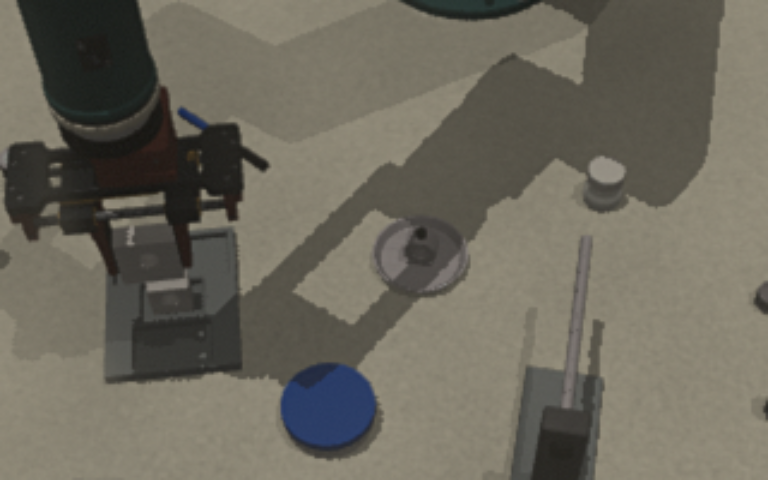

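The big block is off the bar and held over the caddy. Next I'll set it down, then move objective a.

Run:
```python
from fit import *
place(.05,0,.021,.062)
P=np.array([.552,-.3745])
move_gripper(.055)
move_ptp([*P,.14],QC)
print("contact",servo_line([*P,.012],QC,rate=.1,contact_N=8)); log("at")
move_gripper(0); log("gripped")
servo_line([*P,.14],QC,rate=.12); log("lift")
d=capture("scene");cv2.imwrite("pics/s6.png",cv2.resize(d["image"][100:300,40:360],None,fx=2.4,fy=2.4))
```

```text
contact True
down t 36.2 F [-0.3  0.3  4. ] p [ 0.6104 -0.164   0.0213] gap 0.0521
released t 36.6 F [-0.5  0.   0.4] p [ 0.6093 -0.1635  0.0203] gap 0.0619
contact False
at t 40.7 F [-0.1 -0.5  0.2] p [ 0.5525 -0.3749  0.0128] gap 0.0553
gripped t 41.3 F [-0.3 -0.2  1. ] p [ 0.5522 -0.3747  0.0122] gap 0.026
lift t 42.5 F [-0.7 -1.3 -1.1] p [ 0.5514 -0.374   0.139 ] gap 0.0263
```

View pics/s6.png

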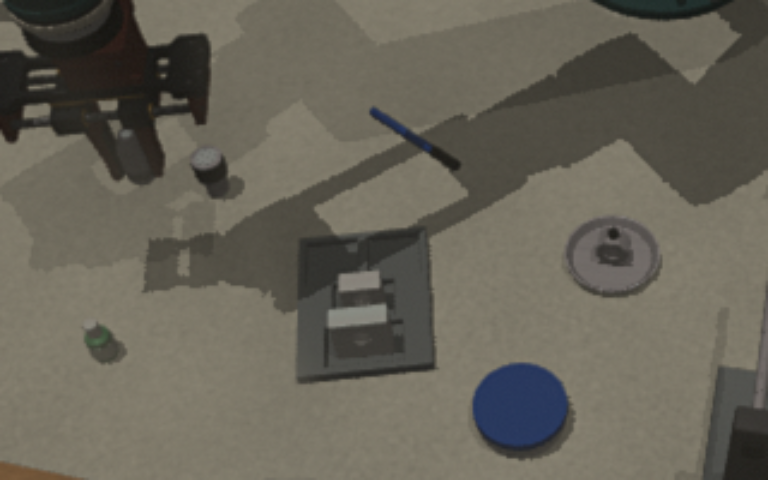

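Both blocks stand in the caddy (358,285) and (358,320). Objective a is held upright at (137,150).

Run:
```python
from fit import *
place(-.049,-.03,.016,.040)
P=np.array([.560,.3825])
move_gripper(.055)
move_ptp([.46,-.05,.2],QC)
move_ptp([*P,.14],QC)
print("contact",servo_line([*P,.012],QC,rate=.1,contact_N=8)); log("at")
move_gripper(0); log("gripped")
servo_line([*P,.14],QC,rate=.12); log("lift")
d=capture("scene");cv2.imwrite("pics/s7.png",d["image"])
```

```text
contact True
down t 45.4 F [-0.3  0.4  4.5] p [ 0.527  -0.2251  0.0161] gap 0.0265
released t 45.9 F [-0.   0.1  0.4] p [ 0.5261 -0.2246  0.0153] gap 0.0398
contact False
at t 51.7 F [ 1.1  0.5 -0.2] p [0.5606 0.3828 0.0128] gap 0.0551
gripped t 52.2 F [-0.3  0.4  0.4] p [0.5601 0.3826 0.0122] gap 0.0262
lift t 53.5 F [-0.3 -0.3 -0.7] p [0.5594 0.3821 0.139 ] gap 0.0261
```

View pics/s7.png

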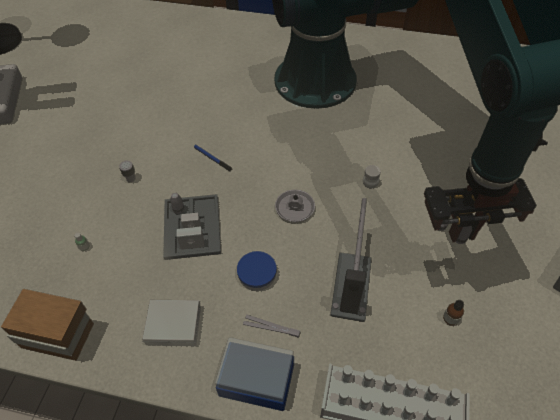

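Objective a stands in the caddy at (178,203), and b is in the jaws. I'll carry it high over the stand.

Run:
```python
from fit import *
P=np.array([.560,.3825])
servo_line([*P,.25],QC,rate=.15)
move_ptp([.45,.2,.25],QC)
move_ptp([.45,.0,.22],QC)
place(-.049,.03,.016,.040)
move_ptp([.40,.0,.3],QC)
goto_joints([1.079,0.359,1.51,0,1.272,-0.115])
for c in ("scene","top"):
    d=capture(c); cv2.imwrite(f"pics/{c}F.png",d["image"]); np.savez(f"{c}F.npz",**d)
    im=d["image"]; cv2.imwrite(f"pics/{c}Fc.png",cv2.resize(im[150:270,150:330] if c=="scene" else im[140:260,230:410],None,fx=4,fy=4,interpolation=cv2.INTER_CUBIC))
    W=cloud(d)
    a=np.radians(CY); L=W.copy(); dx=W[...,0]-.5634; dy=W[...,1]+.1806
    L[...,0]=dx*np.cos(a)+dy*np.sin(a);L[...,1]=-dx*np.sin(a)+dy*np.cos(a)
    for n,b in dict(big=(.03,.075,-.045,.045,.050,.065),small=(-.02,.027,-.035,.035,.037,.048),oR=(-.08,-.03,-.06,0,.054,.07),oL=(-.08,-.03,0,.06,.054,.07)).items():
        p=box(L,*b); print(c,n,len(p),p.mean(0).round(4),rect(p),"zmax",p[:,2].max().round(3))
    for n,b in dict(collar=(.43,.49,.01,.07,.033,.055),short=(.42,.47,.34,.4,.025,.04),eyep=(.43,.49,-.4,-.34,.045,.06)).items():
        p=box(W,*b); print(c,n,len(p),p.mean(0).round(4),"zmax",p[:,2].max().round(3))
log("end")
```

```text
contact True
down t 59.1 F [0.7 0.3 5.3] p [ 0.5071 -0.1684  0.0161] gap 0.0261
released t 59.5 F [-0.4  0.4  0.9] p [ 0.5063 -0.1681  0.0154] gap 0.04
scene big 221 [0.051  0.0003 0.0548] (array([49.8,  0.3]), array([51.7, 24.1]), 88.1) zmax 0.06
scene small 143 [ 0.0018 -0.0004  0.0409] (array([0.4, 0.3]), array([37.8, 23.2]), 89.9) zmax 0.045
scene oR 45 [-0.0482 -0.0299  0.0588] (array([-49.8, -29.7]), array([15.7, 16.7]), 32.2) zmax 0.064
scene oL 49 [-0.0472  0.0304  0.0582] (array([-47.2,  29.8]), array([16.2, 20. ]), 40.1) zmax 0.062
scene collar 56 [0.4612 0.0391 0.0372] zmax 0.047
scene short 55 [0.4438 0.3683 0.0286] zmax 0.034
scene eyep 121 [ 0.459  -0.3745  0.049 ] zmax 0.053
top big 201 [0.0497 0.0022 0.0559] (array([49.7,  1.9]), array([21.1, 53. ]), 0.6) zmax 0.061
top small 143 [0.001  0.002  0.0423] (array([1.1, 2.1]), array([38.6, 19.9]), 90.0) zmax 0.047
top oR 59 [-0.0503 -0.0271  0.0593] (array([-49.9, -28.4]), array([18.3, 18.7]), 13.3) zmax 0.063
top oL 59 [-0.0493  0.0332  0.0594] (array([-49.6,  33.7]), array([17.8, 18.1]), 64.8) zmax 0.065
top collar 78 [0.4595 0.0392 0.0379] zmax 0.048
top short 69 [0.4412 0.3701 0.0289] zmax 0.035
top eyep 159 [ 0.4569 -0.3729  0.0501] zmax 0.056
end t 64.2 F [-0.1  0.3 -0.5] p [0.2219 0.5578 0.223 ] gap 0.0404
```

View pics/sceneFc.png

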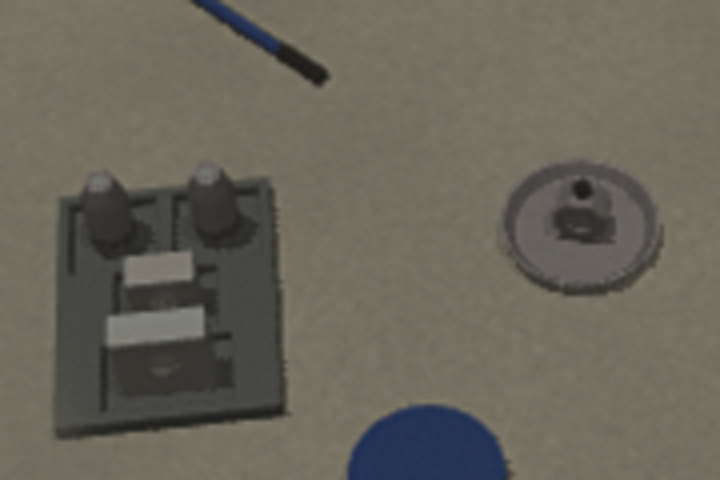

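View pics/topFc.png

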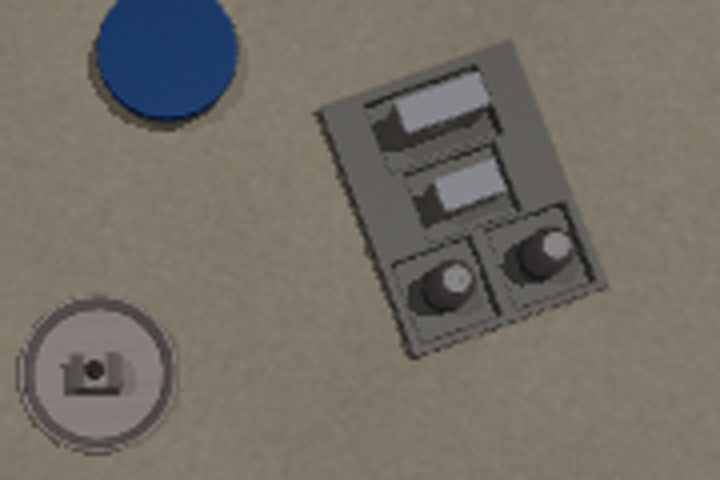

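Everything is seated and upright in both views: the collar mid-dish, the blocks in their own pockets, and the objectives nose up in the square pockets. The tops are at pocket-floor height.

```bash
python3 -c "
from bench import *
close_job()"
```

```text
the job is handed in; nothing more can be done
```

The caddy is packed and the job is handed in, with the robot's clock at about 64 s of the 144 s allowed.

- **Order:** I slid the collar off first and set it in the middle of the dish. I then took the small block and the big block off the bar and stood each in its own pocket. Last, I stood the two long objectives nose up in the square pockets.
- **Setting down:** each part was lowered at 20 mm/s until a light contact (about 4 to 5.4 N) and then released. Nothing touched the bar hard enough to stop a slide.

**Last checks, with both cameras and the arm clear:**
- **Pockets:** blocks and objectives are within about 4 mm of their pocket centres. Their tops are at the height expected for standing on the pocket floor.
- **Dish:** the collar is upright, within about 2 mm of the dish's centre.
- **Left alone:** the short objective and the eyepiece are where they were.
- **Disagreements:** the two cameras differ by 2–3 mm, about what their calibration allows. The gripper read 26.2 mm on the 27 mm objectives, but they were held straight. No check failed.

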